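# Set the prop collar level with the open tub's rim

## Robot

A 7-joint arm with a two-finger parallel gripper is mounted at the origin on a cart in front of the work surface, level with it; the furniture and walls round the work are solid. World frame = base frame: x ahead of the robot, y to its left, z up, the work surface at z = 0. Lengths are in m, angles in degrees, forces in N, time in s.
With the tool pointing down it reaches from about 0.4 to 0.85 m from the base axis. Payload 4.4 kg.
Tool frame: the origin (TCP) lies on the front face of the gripper's body, between the roots of the fingers; the fingertips stand 97 mm ahead of it and the grasp point (between the pads) lies 78 mm ahead of it; z points along the fingers, y is the line along which they close (so a half turn about z gives the same grasp; the last joint's range is limited). The gripper opens to 94 mm and grips with 3 to 60 N. Pads are 16 mm wide; open, the fingers measure 119 mm over their backs; the gripper's body (75 mm by 177 mm) begins 78 mm behind the grasp point.
Start: joints at [-79.744, 36.005, 2.206, 86.941, -1.547, 57.084, -1.146], TCP at [0.158, 0.631, 0.303] pointing down, gripper open.
Joint ranges: [-175.42, 175.42], [-21.48, 121.26], [-71.46, 75.88], [10.55, 141.38], [-63.04, 243.04], [13.31, 113.54], [-168.57, 168.57]. Speed limits (degrees/s): [147.25, 147.25, 180, 180, 180, 180, 180].

## Interface

Orientations are given as [roll, pitch, yaw] about the fixed x, y, z axes, in that order (R = Rz(yaw) Ry(pitch) Rx(roll)).
In Python, from rig import * gives the robot as it stands.
- The arm moves only by the tool carry_out, never from a script. Its argument "moves" is a list that holds one entry, the list of rows, each a list of 5 numbers: the shift along the tool's x, y, z in m, then the turn about the tool's z in degrees, then the closure, from 0 (fully open) to 1 (shut). In form: [[[tx, ty, tz, roll, claw], ...]]. A call has 1 to 8 rows; each row is the pose to reach, as a shift and turn from the pose commanded when the call began, along the tool's axes at that moment; what a row does not reach only later rows make up. A row lasts 1/10 s, in which the tool goes at most 50 mm and 8.59 degrees, less where a joint would pass 70% of its speed; a pose out of reach is approached as far as the arm can. A call with a gripper value outside its range is refused whole. The fingers move at their own pace and stop on an object; "grip_force" is the grip in N (left out, the last holds). Time passes only in rows, so rows that repeat a pose let the fingers close. It gives the time, the measured TCP pose, the force, the opening and the grip force at its end, in the units of the state.
- get_obs(): the state, without advancing time (a new reading comes with each control period).
- get_image(name): name is "scene" or "top"; returns a dict with "img" (400x640x3 uint8, blue, green, red), "mtx" (3x3 intrinsics, pixels), "R" (3x3) and "t" (3): a world point X has camera coordinates R X + t. Camera axes: x right, y down, z forward; pixel columns grow to the right and rows downward; lengths in m; the calibration is good to about 2 mm. A picture is of the moment at which its call begins. There is no depth.
- hand_in(): hands the job in; it is judged then, once.
The state is a dict: "time": time; "q": joint angles; "joint_vel": joint speeds; "joint_efforts": joint torques, N m; "ee_pos": TCP position; "ee_rot": TCP orientation; "contact_force": force on the tool from outside, world axes, zero at the start; "wrist_torque": the same for the moment, N m; "finger_gap": finger opening in m; "gripper_force": force on a finger pad.
Only numpy, scipy, OpenCV 4.12 (cv2) and the standard library are available. Lean on these libraries where they do the work, as an engineer would, in place of code of your own. Each camera call takes 0.05 s, during which the arm holds its last target. There are 200 camera calls.

## Task

The forked wooden bar is to bridge the tub and the threaded prop post later. First take the lid off the tub and lay it flat on the bare worktop, tab upward; then spin the knurled collar up the post until its top face is level with the tub's open rim, and let go. Keep the tub standing upright where it is and leave the other things alone.

Things in the scene. Friction and masses are not known exactly. Their poses are not given: they have to be found in the camera images.
- tub: White round stoneware tub, 124 mm outside diameter, 105 mm tall, wall 6 mm, open at the top under its lid; loose but heavy (about 1.6 kg). Origin: centre of its underside, z up the axis. It may stand left or right of the post.
- tub_rim (a point): Centre of the tub's mouth, at the height of the rim's upper face (105 mm above the worktop).
- lid: Loose beech lid on the tub, about 0.13 kg: disc 132 mm across, 7 mm thick, over a cork plug 104 mm across, 8 mm deep, that sits in the mouth with 4 mm clearance all round; nothing holds it down. Origin: centre of the plug's underside, z up; the disc's top is 15 mm above it. Near the edge on its -x side (towards the robot within 45 degrees) stands an upright tab. Laid flat, tab up, its origin is at z = 0.
- lid_tab (a point): Centre of the upper face of the lid's upright tab, 43 mm above the lid's origin and 46 mm along its -x. The tab is 14 mm thick along the lid's x, 36 mm wide along its y and stands 28 mm above the disc.
- post: Prop post fixed to the worktop: flat dark round foot 110 mm in diameter and 9 mm thick, and a vertical threaded steel rod 15 mm in diameter whose end is 112 mm above the worktop. Origin: centre of the foot's underside; the rod is on its z axis.
- collar_top (a point): Centre of the upper face of the plain knurled metal collar on the rod. The collar is 44 mm in diameter and 30 mm tall, so its underside lies 30 mm below this point. At the start the top face is 10 to 19 mm below the tub's rim and the rod stands out up to 26 mm above it.
- collar (a joint): Turn of the collar on the rod in rad, growing anticlockwise seen from above, which raises it: 30 mm a full turn (4.77 mm a rad). Range 0 to 5.2 between stops; its top face is 85 mm above the worktop at 0. Turns stiffly (0.08 N m), stays where it is left, and cannot be pulled or pushed along the rod without turning; the hand must rise with it.
- mug: Bystander: white dotted mug, 82x114x91 mm. Origin: centre of its underside.
- tin: Bystander: small food tin, 75 mm in diameter, 58 mm tall. Origin: centre of its underside.
- honey: Bystander: honey jar, 65 mm in diameter, 100 mm tall. Origin: centre of its underside.
- spoon: Bystander: steel teaspoon lying flat, 130x27x11 mm, long along its x. Origin: centre of its underside.
- bar: Bystander: straining bar of brown wood lying flat, 36x195x14 mm, long along its y, forked at its -y end. Origin: underside, about its middle.
There are look-alikes about, which are no part of the job. Of the things that look like the lid, the larger one is meant.

How it is judged (in metres and radians):
On the way, in this order (a step that is already met when the one before it is completed fails the run):
1. the lid lies flat on the worktop, tab up, released (height (world z) of lid below 0.009 m and angle between lid's own z axis and vertical below 0.1 rad and linear speed of lid below 0.03 m/s and contact force between the fingers and lid below 0.1 N), for 0.2 s.
2. the collar's top face is level with the tub's rim (within 3 mm) (z of collar_top in the frame of tub_rim between -0.003 and 0.003 m), for 0.2 s.
At the end, for the whole second after the job is handed in: The lid lies flat (within 0.1 rad), tab up, at rest directly on the worktop; the collar's top face is within 3 mm of the height of the tub's rim and still; the tub stands upright within 30 mm of where it was; everything is released (all of step 1 and all of step 2 and angle between tub's own z axis and vertical below 0.05 rad and distance of tub from where it was at the start of the episode below 0.03 m and velocity of joint collar between -0.05 and 0.05 rad/s); the robot touches nothing.
It fails at once if the tub is tipped or lifted (angle between tub's own z axis and vertical above 0.3 rad or height (world z) of tub above 0.02 m).
It fails at once if a bystander (mug, tin, honey jar, teaspoon or forked bar) is moved more than 40 mm (distance of any of mug, tin, honey, spoon, bar from where it was at the start of the episode above 0.04 m).
It also fails if it takes over 72 s, if anything falls off the work surface, if the arm or the gripper's body presses on something with over 40 N, if the wrist force passes 120 N, or if a joint passes its speed limit or range.

## Working session

There is one attempt and no reset: what is moved stays moved. The work goes in short steps, Python scripts to look and compute and a tool call to move; the robot and the scene stay as the last step left them, time stands still between calls to the robot, and variables do not carry over. Pictures are saved under pics/ and viewed, at most 10 in all, crops included, and the job is handed in when it is done.

Besides the shell and the picture viewer there is one more tool, called after "Request:" as a command line: name --argument value ..., lists and objects as JSON in quotes. carry_out: Moves the arm, as the interface text tells. Its arguments: {"type":"object","properties":{"moves":{"type":"array"},"grip_force":{"type":"number"}},"required":["moves"]}

```bash
mkdir -p pics; python3 - <<'E'
from rig import *
import cv2
for n in("scene","top"):
    d=get_image(n);cv2.imwrite(f"pics/{n}0.png",d["img"]);print(n,d["mtx"].tolist(),d["R"].tolist(),d["t"].tolist())
o=get_obs();print(o)
E
```

```text
scene [[443.6932695675563, 0.0, 323.141138207779], [0.0, 443.6932695675563, 193.9887442471986], [0.0, 0.0, 1.0]] [[0.4444095077736831, -0.8957860769399858, -0.008215458649570326], [-0.7896897534200159, -0.3874110615134813, -0.475712899510232], [0.42295423244576635, 0.21789899902814525, -0.8795622453691069]] [-0.28884026908728977, 0.38502194312781235, 1.2300189380667996]
top [[463.38540904257343, 0.0, 315.75791910747034], [0.0, 463.38540904257343, 199.34681257594096], [0.0, 0.0, 1.0]] [[0.517974607280737, -0.8553531338635366, 0.008562861799251042], [-0.7930595818387475, -0.48395489731794306, -0.36992452881058085], [0.32056014391392673, 0.18482065293631528, -0.9290223465461295]] [-0.31769053962500804, 0.3694587866332231, 1.553683280098745]
{'time': 0.1, 'q': array([-79.74575679,  36.05198199,   2.20268658,  86.98843556,
        -1.54339793,  57.08466656,  -1.14637693]), 'joint_vel': array([-0.00629067, -0.07317986,  0.02013369, -0.05144972, -0.02022488,
       -0.04020479,  0.04143339]), 'joint_efforts': array([ 3.11154974e-03, -5.50790870e+01,  1.14779513e+00, -1.87116677e+01,
       -5.20477840e-02,  1.92710676e-02,  4.07355446e-05]), 'ee_pos': array([0.15739601, 0.63021745, 0.30187468]), 'ee_rot': array([-1.79904649e+02,  3.82445060e-03,  1.65977261e+02]), 'contact_force': array([ 0.39340399,  0.13373608, -0.12550573]), 'wrist_torque': array([ 1.33607168e-02, -1.14284761e-02, -9.33818302e-05]), 'gripper_force': 0.0, 'finger_gap': 0.09418066933345697}
```

View pics/scene0.png

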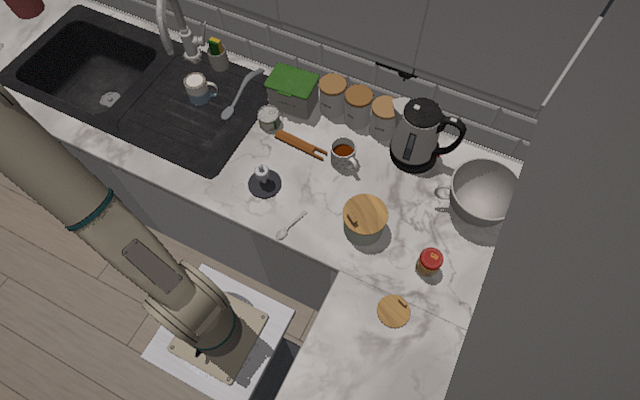

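View pics/top0.png

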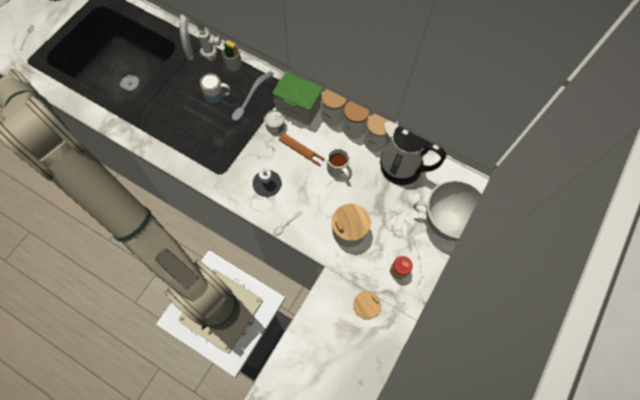

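The scene view shows the tub with its lid at about (365,215), the post at (265,180), the small look-alike lid at (394,311), and the honey jar at (431,260). The top view shows the same layout. I'll zoom in on both.

```bash
cat > h.py <<'E'
from rig import *
import cv2,numpy as np
def ray(d,uv,z):
    R,t,K=map(np.array,(d["R"],d["t"],d["mtx"]))
    c=-R.T@t; v=R.T@np.linalg.solve(K,[uv[0],uv[1],1]); return c+v*(z-c[2])/v[2]
def proj(d,X):
    R,t,K=map(np.array,(d["R"],d["t"],d["mtx"])); p=K@(R@np.array(X)+t); return p[:2]/p[2]
def tri(ds,uvs):
    A=[];b=[]
    for d,uv in zip(ds,uvs):
        a=ray(d,uv,0);v=ray(d,uv,1)-a;v/=np.linalg.norm(v);P=np.eye(3)-np.outer(v,v);A.append(P);b.append(P@a)
    return np.linalg.solve(sum(A),sum(p for p in b))
def crop(d,u,v,w,h,s): return cv2.resize(d["img"][v:v+h,u:u+w],None,fx=s,fy=s,interpolation=cv2.INTER_CUBIC)
E
python3 - <<'E'
from h import *
S=get_image("scene");T=get_image("top")
a=np.hstack([crop(S,330,180,80,70,5),crop(S,235,150,80,70,5)]);b=np.hstack([crop(T,315,190,80,70,5),crop(T,235,150,80,70,5)])
cv2.imwrite("pics/z.png",np.vstack([a[:300],b[:300]]))
for n,d,box in(("S",S,(330,180,80,70)),("T",T,(315,190,80,70))):
    x,y,w,h=box;hsv=cv2.cvtColor(d["img"][y:y+h,x:x+w],cv2.COLOR_BGR2HSV)
    m=cv2.inRange(hsv,(8,80,60),(28,255,255));c=max(cv2.findContours(m,0,2)[0],key=cv2.contourArea)
    e=cv2.fitEllipse(cv2.convexHull(c));uv=np.array(e[0])+[x,y];print(n,uv,e[1],ray(d,uv,.112))
    M=cv2.moments(c)
for nm,s,t,z in(("spoonhead",(282,234),(279,231),.005),("tin",(269,115),(274,119),.058),("honey",(431,255),(403,264),.1),("mug",(343,147),(339,158),.09),("decoy",(394,311),(367,305),.01),("barfork",(325,156),(322,160),.014),("rodtop",(262,168),(265,173),.112)):
    print(nm,ray(S,s,z)[:2].round(3),ray(T,t,z)[:2].round(3))
E
```

```text
S [364.83797836 214.19998932] (40.774803161621094, 45.16436004638672) [ 0.45911085 -0.22953141  0.112     ]
T [350.55669403 222.35569382] (37.09527587890625, 38.48420715332031) [ 0.45676262 -0.23008635  0.112     ]
spoonhead [ 0.336 -0.015] [ 0.332 -0.017]
tin [0.685 0.224] [0.684 0.229]
honey [ 0.431 -0.443] [ 0.425 -0.446]
mug [ 0.656 -0.068] [ 0.655 -0.072]
decoy [ 0.268 -0.412] [ 0.266 -0.411]
barfork [ 0.645 -0.009] [ 0.65  -0.005]
rodtop [0.464 0.115] [0.459 0.115]
```

View pics/z.png

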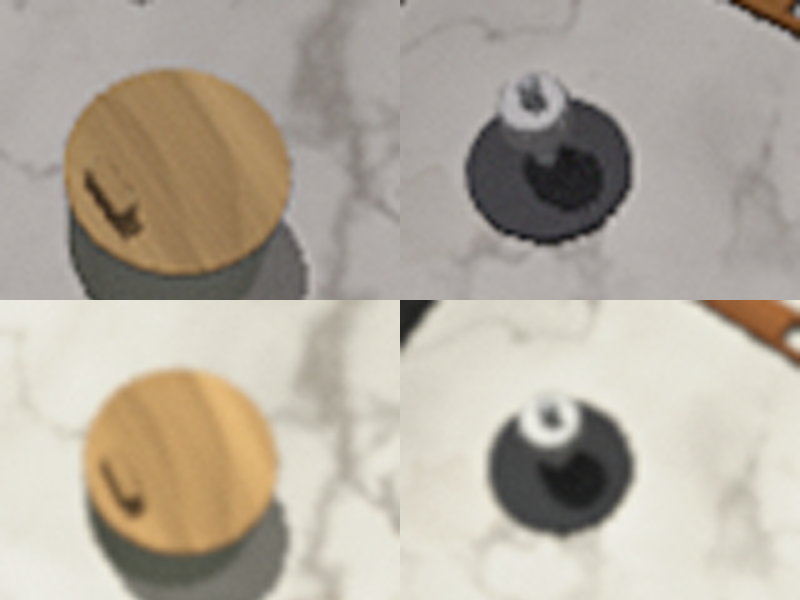

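The crops show the lid disc at about (365,214) with the tab's dark front face near scene (352,221). The collar is bright, with its top at scene (341-style crop 533,100), i.e. about (341.6-... → 266*0+235+27,170) = (262,170). Next I'll work out the tab direction, the landing spot and the first move.

```bash
cat >> h.py <<'E'
from scipy.spatial.transform import Rotation as Ro
def go(x,y,z,yaw):
    o=get_obs();R=Ro.from_euler('xyz',o["ee_rot"],degrees=True).as_matrix()
    s=R.T@(np.array([x,y,z])-o["ee_pos"]);dy=(yaw-o["ee_rot"][2]+180)%360-180
    print("shift",s.round(4),"roll",round(-dy,2),"| at",o["ee_pos"].round(4),o["ee_rot"].round(2),"gap",round(o["finger_gap"],4),"t",round(o["time"],2),"q",o["q"].round(0))
E
python3 - <<'E'
from h import *
S=get_image("scene");T=get_image("top");c=np.array([.458,-.230])
for n,d,(x,y,w,h) in(("S",S,(343,208,20,22)),("T",T,(332,218,16,18))):
    g=cv2.cvtColor(d["img"][y:y+h,x:x+w],cv2.COLOR_BGR2GRAY);hsv=cv2.cvtColor(d["img"][y:y+h,x:x+w],cv2.COLOR_BGR2HSV)
    thr=.62*np.median(g);m=(g<thr).astype(np.uint8);nn,L,st,ce=cv2.connectedComponentsWithStats(m)
    k=[i for i in range(1,nn)];i=max(k,key=lambda i:st[i,4]);print(n,st[i],ce[i]+[x,y])
    p=ray(d,ce[i]+[x,y],.126)[:2]-c;print(" face",p.round(3),np.degrees(np.arctan2(-p[1],-p[0])))
    yy,xx=np.where(L==i);pts=np.array([ray(d,(a+x,b+y),.126)[:2] for a,b in zip(xx,yy)]);u,s,v=np.linalg.svd(pts-pts.mean(0));print(" line dir",v[0],np.degrees(np.arctan(-v[0,0]/v[0,1])))
im=cv2.resize(S["img"],None,fx=2,fy=2,interpolation=cv2.INTER_CUBIC)
for X in np.arange(.25,.75,.05):
  for Y in np.arange(-.55,.2,.05):
    u=proj(S,(X,Y,0))*2+.5;cv2.circle(im,tuple(int(a) for a in u),1,(0,0,255),-1)
    if round(X*100)%10==0 and round(Y*100)%10==0: cv2.putText(im,f"{X*10:.0f},{Y*10:.0f}",tuple(int(a) for a in u),0,.35,(255,0,0),1)
cv2.imwrite("pics/grid.png",im[190:740,420:1100])
for n,uv in(("S",(262,170)),):pass
g=tri([S,T],[(261.8,170),(264.8,173.8)]);print("collar",g)
go(.416,-.225,.26,90)
E
```

```text
S [ 4  7 11 12 38] [352.05263158 221.65789474]
 face [-0.043  0.022] -26.74310988074795
 line dir [-0.4104382  -0.91188842] -24.232364860931757
T [ 7 12  4  3  9] [340.88888889 230.77777778]
 face [-0.048  0.011] -13.15690883036368
 line dir [-0.01347414 -0.99990922] -0.772034564518183
collar [0.45729833 0.11316137 0.11137923]
shift [-0.4582 -0.7673  0.0428] roll 75.97 | at [0.1575 0.6305 0.3024] [-179.96   -0.    165.97] gap 0.0941 t 0.3 q [-80.  36.   2.  87.  -2.  57.  -1.]
```

View pics/grid.png

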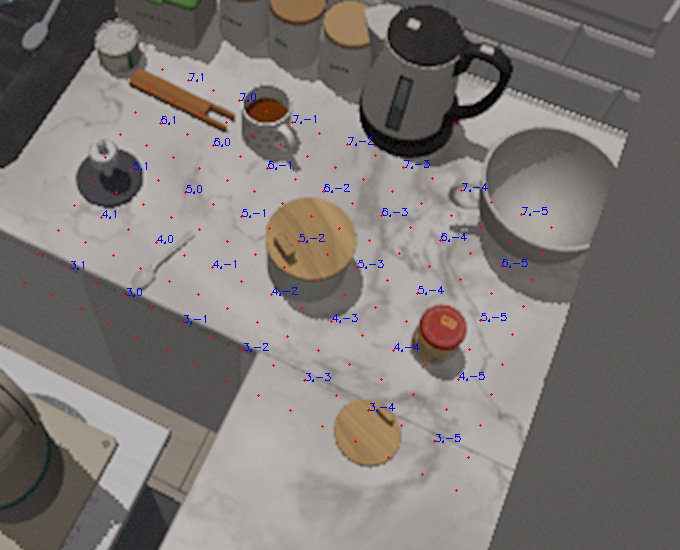

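The grid puts the post at about (0.457,0.113), the lid centre at (0.458,-0.230), and the tab toward the robot at φ≈-25°. There is bare worktop around (0.49,-0.075). I'll move there in an arc.

Request:
carry_out --moves '[[[-0.303,-0.213,0,60,0],[-0.303,-0.213,0,60,0],[-0.303,-0.213,0,60,0],[-0.303,-0.213,0,60,0],[-0.303,-0.213,0,60,0],[-0.303,-0.213,0,60,0],[-0.303,-0.213,0,60,0],[-0.303,-0.213,0,60,0]]]' --grip_force 30

```text
time: 1.1
ee_pos: [0.4032, 0.3459, 0.3032]
ee_rot: [179.9, 0.1, 105.4]
contact_force: [-0.0, 0.3, 0.0]
finger_gap: 0.0937
gripper_force: 0.0
```

```bash
python3 -c "
from h import *
go(.416,-.2105,.26,65)"
```

```text
shift [-0.5397 -0.1355  0.0442] roll 40.4 | at [0.4032 0.3459 0.3032] [1.799e+02 1.400e-01 1.054e+02] gap 0.0937 t 1.1 q [-57.  27.  20. 106. -12.  48. -16.]
```

Request:
carry_out --moves '[[[-0.36,-0.09,0.0,40,0],[-0.36,-0.09,0,40,0],[-0.36,-0.09,0,40,0],[-0.36,-0.09,0,40,0],[-0.36,-0.09,0,40,0],[-0.36,-0.09,0,40,0],[-0.36,-0.09,0,40,0],[-0.36,-0.09,0,40,0]]]'

```text
time: 1.9
ee_pos: [0.4121, -0.0246, 0.3032]
ee_rot: [179.9, 0.0, 65.6]
contact_force: [1.1, 0.8, -0.3]
finger_gap: 0.0942
gripper_force: 0.0
```

```bash
python3 -c "
from h import *
go(.416,-.2105,.25,65)"
```

```text
shift [-0.1677  0.0801  0.0534] roll 0.65 | at [ 0.4121 -0.0246  0.3032] [1.799e+02 3.000e-02 6.565e+01] gap 0.0942 t 1.9 q [-26.  19.  34. 123. -16.  42.  -6.]
```

Request:
carry_out --moves '[[[-0.168,0.08,0.05,0.5,0],[-0.168,0.08,0.05,0.5,0],[-0.168,0.08,0.05,0.5,0],[-0.168,0.08,0.05,0.5,0],[-0.168,0.08,0.05,0.5,0],[-0.168,0.08,0.05,0.5,0]]]'

```text
time: 2.5
ee_pos: [0.4166, -0.2071, 0.2524]
ee_rot: [-179.9, -0.0, 65.3]
contact_force: [-0.3, 0.9, -0.2]
finger_gap: 0.0939
gripper_force: 0.0
```

```bash
python3 - <<'E'
from h import *
go(.416,-.2105,.214,65)
S=get_image("scene");T=get_image("top")
a=crop(S,310,160,110,100,5)[:500,:];b=crop(T,300,170,110,100,5)
cv2.imwrite("pics/a.png",cv2.resize(np.hstack([a,b]),(800,364)))
for d in(S,T):print(proj(d,(.416,-.2105,.14)),proj(d,(.416+.0453,-.2105-.0211,.14)))
E
```

```text
shift [-0.0034  0.001   0.0384] roll 0.31 | at [ 0.4166 -0.2071  0.2524] [-179.94   -0.     65.31] gap 0.0939 t 2.5 q [  3.  28.  29. 119. -22.  38.  22.]
[353.07321419 219.62160946] [366.56295692 209.53904239]
[339.88386671 226.70579307] [352.29965379 218.72107455]
```

View pics/a.png

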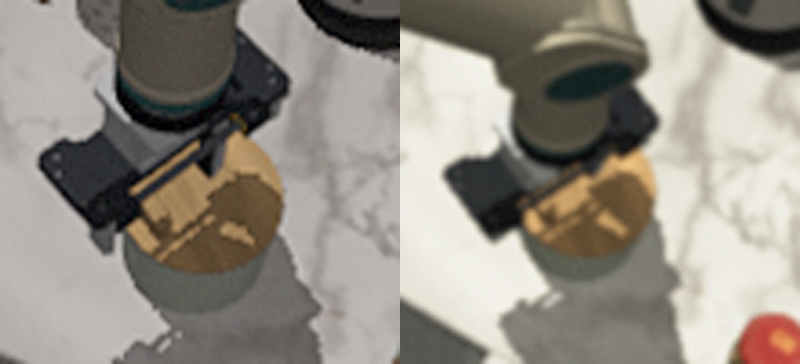

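The tab sits between the fingers: scene (353,220), with the fingers at about (338,225) and (369,204). I'll lower and grip.

Request:
carry_out --moves '[[[-0.003,0.001,0.038,0.3,0],[-0.003,0.001,0.038,0.3,0],[-0.003,0.001,0.038,0.3,0.5],[-0.003,0.001,0.038,0.3,1],[-0.003,0.001,0.038,0.3,1],[-0.003,0.001,0.038,0.3,1],[-0.003,0.001,0.038,0.3,1],[-0.003,0.001,0.038,0.3,1]]]'

```text
time: 3.4
ee_pos: [0.4168, -0.2095, 0.2149]
ee_rot: [180.0, -0.0, 65.2]
contact_force: [-0.6, 0.2, -0.3]
finger_gap: 0.0494
gripper_force: 0.0
```

Request:
carry_out --moves '[[[0,0,0,0,1],[0,0,0,0,1],[0,0,0,0,1],[0,0,-0.01,0,1],[0,0,-0.02,0,1],[0,0,-0.03,0,1]]]'

```text
time: 4.0
ee_pos: [0.4166, -0.2096, 0.2457]
ee_rot: [-180.0, 0.0, 65.2]
contact_force: [0.1, 0.2, -1.7]
finger_gap: 0.0134
gripper_force: 29.9
```

```bash
python3 -c "
from h import *
print(get_obs()['wrist_torque'],get_obs()['gripper_force'])
go(.449,-.055,.26,65)"
```

```text
[-0.10551602  0.14065869  0.01322085] 29.87225979566574
shift [ 0.1539 -0.0356 -0.0143] roll 0.15 | at [ 0.4166 -0.2096  0.2457] [-179.99    0.     65.15] gap 0.0134 t 4.0 q [  3.  29.  29. 119. -23.  37.  23.]
```

The grip holds: the opening is 13.4 mm and the measured weight is 1.7 N. Next I'll raise it a little more and carry it over.

Request:
carry_out --moves '[[[0,0,-0.03,0,1],[0.04,-0.009,-0.03,0,1],[0.08,-0.018,-0.03,0,1],[0.12,-0.028,-0.03,0,1],[0.154,-0.036,-0.03,0,1],[0.154,-0.036,-0.03,0,1],[0.154,-0.036,-0.03,0,1]]]'

```text
time: 4.7
ee_pos: [0.4485, -0.0538, 0.2752]
ee_rot: [-180.0, -0.0, 65.3]
contact_force: [-0.3, -0.9, -2.4]
finger_gap: 0.0136
gripper_force: 29.9
```

```bash
python3 - <<'E'
from h import *
go(.449,-.055,.118,65)
S=get_image("scene")
cv2.imwrite("pics/b.png",crop(S,230,100,160,150,4))
E
```

```text
shift [-0.001   0.001   0.1572] roll 0.32 | at [ 0.4485 -0.0538  0.2752] [-1.7998e+02 -1.0000e-02  6.5320e+01] gap 0.0136 t 4.7 q [-20.  25.  32. 120. -20.  40.   1.]
```

View pics/b.png

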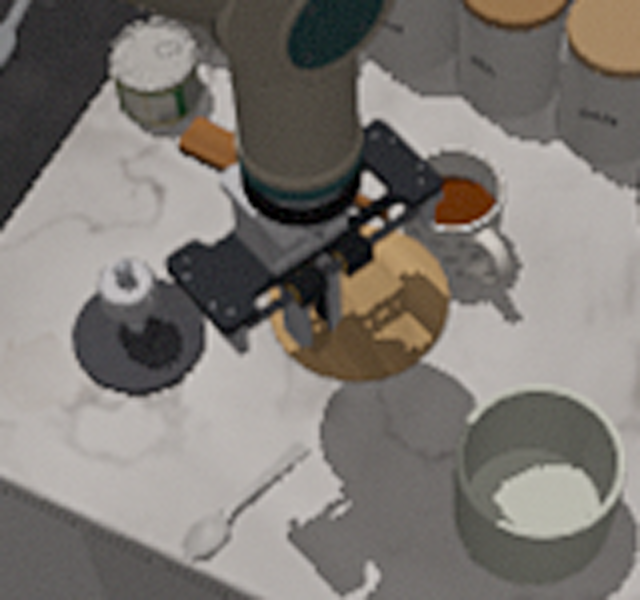

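The lid hangs level (crop centre ~(360,310)), the tub is open and upright, and the spoon and mug are clear of the landing spot. Lowering it now.

Request:
carry_out --moves '[[[0,0,0.04,0,1],[0,0,0.08,0,1],[0,0,0.12,0,1],[0,0,0.14,0,1],[0,0,0.15,0,1],[0,0,0.154,0,1],[0,0,0.156,0,1],[0,0,0.156,0,1]]]'

```text
time: 5.55
ee_pos: [0.4473, -0.0563, 0.1214]
ee_rot: [-179.9, -0.1, 64.9]
contact_force: [-8.1, 1.0, 31.6]
finger_gap: 0.0138
gripper_force: 30.0
```

It has touched down. I'll ease off by 2 mm, open and lift clear.

Request:
carry_out --moves '[[[0,0,-0.002,0,1],[0,0,-0.002,0,0.6],[0,0,-0.002,0,0],[0,0,-0.002,0,0],[0,0,-0.002,0,0],[0,0,-0.03,0,0],[0,0,-0.08,0,0],[0,0,-0.12,0,0]]]'

```text
time: 6.35
ee_pos: [0.4484, -0.0548, 0.24]
ee_rot: [-179.9, 0.1, 65.1]
contact_force: [1.0, -0.8, -0.1]
finger_gap: 0.0662
gripper_force: 0.0
```

```bash
python3 - <<'E'
from h import *
go(.457,.113,.22,90)
S=get_image("scene");T=get_image("top")
a=crop(S,230,120,170,130,4)[:,:];cv2.imwrite("pics/c.png",a[:,:680])
E
```

```text
shift [ 0.1559 -0.0627  0.02  ] roll -24.86 | at [ 0.4484 -0.0548  0.24  ] [-1.7995e+02  5.0000e-02  6.5140e+01] gap 0.0662 t 6.35 q [-18.  29.  31. 122. -25.  36.   5.]
```

View pics/c.png

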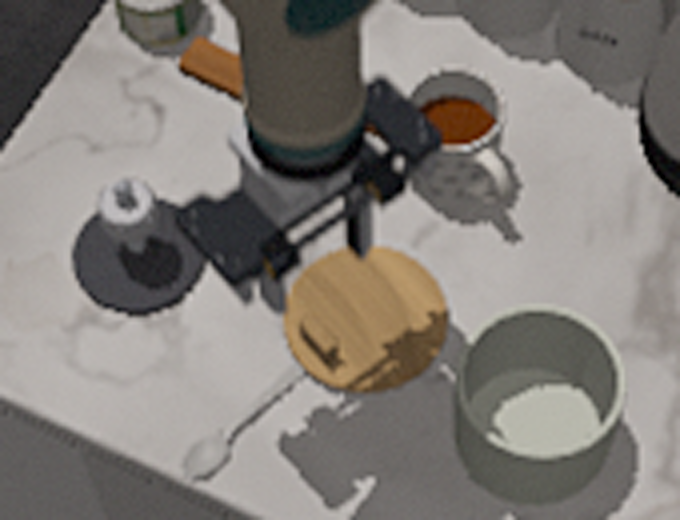

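The lid looks flat with its tab at crop (320,345), but its edge is close to the spoon's tip at crop (303,377). I'll measure the lid's height and tilt.

```bash
python3 - <<'E'
from h import *
S=get_image("scene");T=get_image("top");uv=[]
for d,(x,y,w,h) in((S,(295,180,55,40)),(T,(280,180,70,60))):
    I=d["img"][y:y+h,x:x+w];hsv=cv2.cvtColor(I,cv2.COLOR_BGR2HSV)
    m=cv2.inRange(hsv,(8,70,30),(28,255,255));c=max(cv2.findContours(m,0,1)[0],key=cv2.contourArea)
    e=cv2.fitEllipse(cv2.convexHull(c));u=np.array(e[0])+[x,y];uv.append(u);print(u,e,ray(d,u,.015))
    th=np.linspace(0,2*np.pi,60);C=[proj(d,(.49+.066*np.cos(a),-.0745+.066*np.sin(a),.015)) for a in th]
    print("pred ell",cv2.fitEllipse(np.float32(C)),"spoon tip",ray(d,(306,213),.004) if d is S else '')
print(tri([S,T],uv))
E
```

```text
[320.81912041 199.31269646] ((25.819120407104492, 19.31269645690918), (36.48656463623047, 40.59629440307617), 86.35441589355469) [ 0.49166026 -0.07042856  0.015     ]
pred ell ((321.73974609375, 200.6403350830078), (36.88603210449219, 41.611595153808594), 88.62525939941406) spoon tip [ 0.43256152 -0.0475422   0.004     ]
[314.42649841 201.75557327] ((34.42649841308594, 21.755573272705078), (33.24709701538086, 36.228172302246094), 102.50670623779297) [ 0.48989969 -0.06893972  0.015     ]
pred ell ((315.7437744140625, 202.72157287597656), (33.861202239990234, 36.34663009643555), 91.3466567993164) spoon tip 
[ 0.48727326 -0.07162727  0.02374701]
```

The spoon's tip is about 62 mm from the lid's centre, so it lies under the disc's overhang. That's too close for "directly on the worktop". I'll regrip and shift the lid about 22 mm away.

Request:
carry_out --moves '[[[0,0,0.04,0,0],[0,0,0.08,0,0],[0,0,0.112,0,0],[0,0,0.12,0,0],[0,0,0.12,0,1],[0,0,0.12,0,1],[0,0,0.12,0,1],[0,0,0.12,0,1]]]'

```text
time: 7.35
ee_pos: [0.4494, -0.0545, 0.1197]
ee_rot: [179.9, -0.0, 65.2]
contact_force: [0.3, -0.1, 0.0]
finger_gap: 0.065
gripper_force: 0.0
```

Request:
carry_out --moves '[[[0,0,0,0,1],[0,0,0,0,1],[0,0,0,0,1],[0,0,0,0,1],[0,0,-0.012,0,1],[0,0,-0.024,0,1],[0,0,-0.024,0,1]]]'

```text
time: 8.05
ee_pos: [0.4493, -0.0547, 0.1435]
ee_rot: [179.9, -0.0, 65.2]
contact_force: [1.0, -0.9, 0.2]
finger_gap: 0.0093
gripper_force: 0.0
```

```bash
python3 - <<'E'
from h import *
print(get_obs()['contact_force'])
go(.458,-.0755,.145,65)
E
```

```text
[ 1.04897452 -0.87462558  0.228566  ]
shift [-0.0152  0.0166 -0.0015] roll 0.18 | at [ 0.4493 -0.0547  0.1435] [ 1.7989e+02 -2.0000e-02  6.5180e+01] gap 0.0093 t 8.05 q [-10.  38.  20. 126. -35.  21.  14.]
```

The fingers hadn't closed before the lift and the grip missed. I'll check the lid's current position.

Request:
carry_out --moves '[[[0,0,-0.04,0,0],[0,0,-0.08,0,0],[0,0,-0.08,0,0],[0,0,-0.08,0,0],[0,0,-0.08,0,0],[0,0,-0.08,0,0],[0,0,-0.08,0,0],[0,0,-0.08,0,0]]]'

```text
time: 8.85
ee_pos: [0.4484, -0.0547, 0.222]
ee_rot: [-179.9, 0.0, 65.2]
contact_force: [-1.2, -0.0, 0.5]
finger_gap: 0.0701
gripper_force: 0.0
```

```bash
python3 - <<'E'
from h import *
go(.449,-.0545,.119,65)
S=get_image("scene");T=get_image("top")
a=cv2.resize(np.hstack([crop(S,270,150,90,80,4),crop(T,270,150,90,80,4)]),(800,356));cv2.imwrite("pics/d.png",a)
for d in(S,T):print(proj(d,get_obs()["ee_pos"]*[1,1,0]+[0,0,.043]))
E
```

```text
shift [0.0005 0.0006 0.103 ] roll 0.16 | at [ 0.4484 -0.0547  0.222 ] [-1.7993e+02  4.0000e-02  6.5160e+01] gap 0.0701 t 8.85 q [-17.  31.  30. 123. -28.  33.   8.]
[309.91239525 204.19906526]
[305.01637849 206.1767427 ]
```

View pics/d.png

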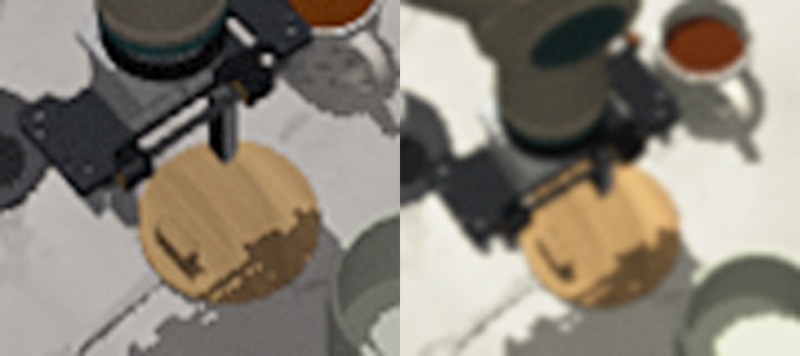

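The lid is unmoved and flat, and the tab (scene ~(310,205)) is directly under the hand. I'll repeat the grip with enough time to close.

Request:
carry_out --moves '[[[0,0,0.04,0,0],[0,0,0.08,0,0],[0,0,0.1,0,0],[0,0,0.103,0,0.5],[0,0,0.103,0,1],[0,0,0.103,0,1],[0,0,0.103,0,1],[0,0,0.103,0,1]]]'

```text
time: 9.75
ee_pos: [0.4493, -0.0545, 0.1206]
ee_rot: [179.9, -0.0, 65.2]
contact_force: [-0.8, 0.4, 0.5]
finger_gap: 0.0575
gripper_force: 0.0
```

Request:
carry_out --moves '[[[0,0,0,0,1],[0,0,0,0,1],[0,0,0,0,1],[0,0,0,0,1],[0,0,0,0,1]]]'

```text
time: 10.25
ee_pos: [0.4487, -0.0546, 0.1196]
ee_rot: [-180.0, 0.0, 65.2]
contact_force: [-0.1, 0.6, 0.9]
finger_gap: 0.0174
gripper_force: 0.0
```

Request:
carry_out --moves '[[[0,0,0,0,1],[0,0,0,0,1],[0,0,0,0,1]]]'

```text
time: 10.55
ee_pos: [0.4488, -0.0546, 0.1196]
ee_rot: [180.0, 0.0, 65.2]
contact_force: [-0.0, 0.2, -0.3]
finger_gap: 0.0139
gripper_force: 30.0
```

```bash
python3 - <<'E'
from h import *
go(.458,-.0755,.145,65)
E
```

```text
shift [-0.0151  0.0171 -0.0254] roll 0.17 | at [ 0.4488 -0.0546  0.1196] [179.99   0.    65.17] gap 0.0139 t 10.55 q [ -8.  41.  17. 126. -38.  18.  17.]
```

Request:
carry_out --moves '[[[0,0,-0.012,0,1],[0,0,-0.018,0,1],[-0.008,0.009,-0.018,0,1],[-0.015,0.017,-0.018,0,1],[-0.015,0.017,-0.018,0,1],[-0.015,0.017,-0.01,0,1],[-0.015,0.017,-0.004,0,1],[-0.015,0.017,-0.002,0,1]]]'

```text
time: 11.35
ee_pos: [0.4571, -0.0749, 0.1206]
ee_rot: [-179.9, 0.0, 65.2]
contact_force: [0.5, 0.5, -0.5]
finger_gap: 0.0138
gripper_force: 30.0
```

Request:
carry_out --moves '[[[0,0,0.001,0,1],[0,0,0.001,0,0],[0,0,0.001,0,0],[0,0,0.001,0,0],[0,0,0.001,0,0],[0,0,0.001,0,0],[0,0,0.001,0,0],[0,0,0.001,0,0]]]'

```text
time: 12.15
ee_pos: [0.4579, -0.0754, 0.1207]
ee_rot: [180.0, -0.0, 65.2]
contact_force: [0.1, 0.6, 0.1]
finger_gap: 0.0663
gripper_force: 0.0
```

Request:
carry_out --moves '[[[0,0,-0.03,0,0],[0,0,-0.07,0,0],[0,0,-0.11,0,0],[0,0,-0.12,0,0]]]'

```text
time: 12.55
ee_pos: [0.4592, -0.0759, 0.2439]
ee_rot: [179.7, -0.1, 65.2]
contact_force: [0.7, -0.7, -0.2]
finger_gap: 0.0933
gripper_force: 0.0
```

```bash
python3 - <<'E'
from h import *
go(.458,.114,.22,150)
S=get_image("scene");T=get_image("top");uv=[]
for d,(x,y,w,h) in((S,(300,185,55,40)),(T,(290,185,60,60))):
    hsv=cv2.cvtColor(d["img"][y:y+h,x:x+w],cv2.COLOR_BGR2HSV)
    c=max(cv2.findContours(cv2.inRange(hsv,(8,70,30),(28,255,255)),0,1)[0],key=cv2.contourArea)
    e=cv2.fitEllipse(cv2.convexHull(c));u=np.array(e[0])+[x,y];uv.append(u);print(e[1:],ray(d,u,.015))
print(tri([S,T],uv));a=crop(S,270,150,90,80,5);cv2.imwrite("pics/e.png",a)
E
```

```text
shift [ 0.1718 -0.081   0.0237] roll -84.83 | at [ 0.4592 -0.0759  0.2439] [ 1.7969e+02 -1.0000e-01  6.5170e+01] gap 0.0933 t 12.55 q [-17.  30.  33. 120. -27.  37.   9.]
((36.32140350341797, 40.999000549316406), 89.80451202392578) [ 0.49890507 -0.09050732  0.015     ]
((33.559547424316406, 36.02783966064453), 111.0015640258789) [ 0.49784099 -0.08870573  0.015     ]
[ 0.49695627 -0.09033147  0.01849247]
```

View pics/e.png

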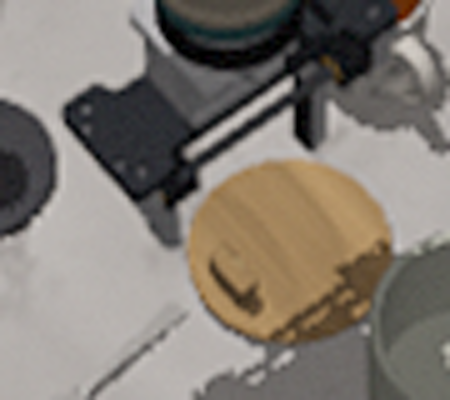

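The lid now lies flat and clear; the spoon's tip is at crop (183,315), off the disc. On to the collar. The camera's height resolution is poor, so I'll find the xy from images and the height by touching the top face with a fingertip.

```bash
python3 - <<'E'
from h import *
S=get_image("scene");T=get_image("top")
for n,d,(x,y,w,h) in(("S",S,(240,155,45,50)),("T",T,(240,155,45,50))):
    g=cv2.cvtColor(d["img"][y:y+h,x:x+w],cv2.COLOR_BGR2GRAY)
    m=(g<95 if n=="S" else g<100).astype(np.uint8)
    c=max(cv2.findContours(m,0,1)[0],key=cv2.contourArea);p=c[:,0,:]
    p=p[p[:,1]>18] if 1 else p   # lower, unoccluded edge of the foot
    e=cv2.fitEllipse(cv2.convexHull(c));u=np.array(e[0])+[x,y];print(n,"foot",e,ray(d,u,.009).round(4))
    W=[ray(d,q+np.array([x,y]),.009)[:2] for q in p];A=np.c_[np.array(W),np.ones(len(W))]
    s=np.linalg.lstsq(A,-(np.array(W)**2).sum(1),rcond=None)[0];print("  circle",-s[:2]/2,np.sqrt((s[:2]**2).sum()/4-s[2]))
    f=d["img"][y:y+h,x:x+w].min(2);print("  top", end=" ")
    bg=np.zeros_like(f);bg[10:28,12:36]=1
    print(g[8:26:1,16:40].tolist() if n=="S" else "")
E
```

```text
S foot ((24.288785934448242, 28.72142219543457), (28.592100143432617, 32.73611831665039), 79.12348175048828) [0.4646 0.122  0.009 ]
  circle [0.46078329 0.11966857] 0.04859927234204471
  top [[176, 177, 177, 178, 179, 181, 182, 181, 181, 181, 181, 181, 181, 179, 179, 181, 178, 177, 178, 177, 177, 175, 178, 179], [177, 178, 178, 179, 170, 162, 165, 168, 172, 184, 181, 180, 180, 180, 180, 181, 177, 174, 174, 176, 175, 176, 176, 177], [180, 179, 178, 168, 155, 136, 141, 172, 174, 173, 166, 184, 181, 182, 180, 179, 176, 174, 175, 178, 177, 177, 176, 176], [170, 180, 166, 153, 157, 132, 124, 178, 187, 173, 152, 170, 185, 181, 178, 180, 178, 178, 179, 179, 178, 178, 176, 177], [172, 176, 141, 125, 134, 112, 109, 161, 187, 182, 167, 145, 166, 185, 182, 181, 180, 180, 179, 180, 179, 179, 178, 178], [183, 179, 152, 92, 95, 93, 98, 149, 189, 184, 179, 154, 137, 180, 188, 183, 181, 181, 179, 180, 180, 178, 178, 179], [185, 185, 172, 112, 89, 86, 66, 111, 170, 186, 187, 166, 104, 143, 152, 163, 182, 188, 185, 182, 180, 178, 177, 178], [184, 184, 170, 105, 78, 84, 76, 78, 142, 188, 186, 167, 89, 
[... 598 characters left out ...]
 58, 86, 158], [86, 80, 91, 102, 101, 101, 101, 92, 81, 82, 84, 83, 83, 75, 68, 68, 69, 70, 71, 69, 70, 67, 51, 113], [85, 87, 85, 93, 98, 81, 82, 84, 82, 84, 83, 83, 75, 70, 69, 68, 71, 69, 71, 70, 69, 68, 65, 72], [78, 84, 89, 88, 86, 84, 82, 84, 87, 86, 79, 71, 71, 75, 73, 70, 68, 69, 69, 68, 67, 69, 64, 58], [69, 77, 85, 86, 85, 88, 87, 86, 87, 82, 66, 44, 47, 55, 63, 74, 72, 71, 72, 68, 70, 71, 68, 63], [69, 69, 73, 76, 68, 75, 85, 83, 84, 83, 52, 26, 21, 26, 40, 64, 59, 63, 75, 72, 69, 69, 67, 63]]
T foot ((26.60287857055664, 28.234466552734375), (25.372758865356445, 27.19673728942871), 88.70443725585938) [0.4627 0.1217 0.009 ]
  circle [0.45860881 0.11841027] 0.04493658430146955
  top
```

The estimated post axis is about (0.464,0.121). I'll go above it, descend around the collar and grip, which also centres the hand.

Request:
carry_out --moves '[[[0.181,-0.079,0,0,0],[0.181,-0.079,0,0,0],[0.181,-0.079,0,0,0],[0.181,-0.079,0,0,0],[0.181,-0.079,0,0,0],[0.181,-0.079,0.03,0,0],[0.181,-0.079,0.06,0,0],[0.181,-0.079,0.087,0,0]]]' --grip_force 20

```text
time: 13.55
ee_pos: [0.461, 0.1213, 0.1511]
ee_rot: [-179.9, 0.1, 65.2]
contact_force: [0.5, 0.7, 0.3]
finger_gap: 0.0937
gripper_force: 0.0
```

Request:
carry_out --moves '[[[0,0,0,0,0.5],[0,0,0,0,1],[0,0,0,0,1],[0,0,0,0,1],[0,0,0,0,1],[0,0,0,0,1],[0,0,0,0,1],[0,0,0,0,1]]]'

```text
time: 14.35
ee_pos: [0.465, 0.1211, 0.1544]
ee_rot: [179.6, -0.1, 65.1]
contact_force: [5.1, -1.8, -1.7]
finger_gap: 0.0437
gripper_force: 20.0
```

```bash
python3 - <<'E'
from h import *
o=get_obs();print(o["contact_force"],o["wrist_torque"],o["gripper_force"]);go(.464,.121,.157,65)
E
```

```text
[ 5.12566265 -1.80889271 -1.67463334] [-0.66049396 -0.95009978 -0.06084606] 19.999632575490978
shift [-0.0005 -0.0008 -0.0026] roll 0.11 | at [0.465  0.1211 0.1544] [ 1.7961e+02 -8.0000e-02  6.5110e+01] gap 0.0437 t 14.35 q [-35.  39.  25. 122. -37.  26.  -6.]
```

Gripped at 44 mm. I'll turn 60° anticlockwise, rising 5 mm with it.

Request:
carry_out --moves '[[[0,0.002,0,0,1],[0,0.002,-0.0007,-8,1],[0,0.002,-0.0013,-16,1],[0,0.002,-0.002,-24,1],[0,0.002,-0.003,-36,1],[0,0.002,-0.0036,-43,1],[0,0.002,-0.0043,-51,1],[0,0.002,-0.005,-60,1]]]'

```text
time: 15.15
ee_pos: [0.4682, 0.1212, 0.1595]
ee_rot: [179.5, 0.3, 123.8]
contact_force: [8.3, -0.1, -4.7]
finger_gap: 0.0431
gripper_force: 20.0
```

```bash
python3 - <<'E'
from h import *
o=get_obs();print(o["contact_force"],o["wrist_torque"],o["gripper_force"]);go(.465,.121,.17,125)
E
```

```text
[ 8.28998435 -0.13925033 -4.67485773] [-0.29595138 -1.83100982 -0.02821308] 19.997393434750848
shift [ 0.0016 -0.0027 -0.0105] roll -1.17 | at [0.4682 0.1212 0.1595] [179.53   0.28 123.83] gap 0.0431 t 15.15 q [-25.  37.  11. 121. -16.  23.  32.]
```

Request:
carry_out --moves '[[[-0.0017,0.0025,0,0,1],[-0.0017,0.0025,-0.0007,-8,1],[-0.0017,0.0025,-0.0013,-16,1],[-0.0017,0.0025,-0.002,-24,1],[-0.0017,0.0025,-0.003,-36,1],[-0.0017,0.0025,-0.0036,-43,1],[-0.0017,0.0025,-0.0043,-51,1],[-0.0017,0.0025,-0.005,-60,1]]]'

```text
time: 15.95
ee_pos: [0.4701, 0.1238, 0.1644]
ee_rot: [179.8, 0.4, -177.7]
contact_force: [6.5, 6.0, -4.5]
finger_gap: 0.0434
gripper_force: 20.0
```

Request:
carry_out --moves '[[[0,0,0,0,1],[0,0,0,0,1]]]'

```text
time: 16.15
ee_pos: [0.4701, 0.1238, 0.1643]
ee_rot: [179.8, 0.4, -178.0]
contact_force: [5.9, 4.5, -3.3]
finger_gap: 0.0435
gripper_force: 20.0
```

```bash
python3 - <<'E'
from h import *
o=get_obs();print(o["contact_force"],o["wrist_torque"],o["gripper_force"]);go(.465,.121,.17,185)
E
```

```text
[ 5.87910212  4.48891378 -3.31152752] [ 1.13131157 -1.42104261  0.0665488 ] 19.999372270249296
shift [ 0.0051 -0.0026 -0.0057] roll -3.0 | at [0.4701 0.1238 0.1643] [ 179.76    0.42 -178.  ] gap 0.0435 t 16.15 q [-15.  36.  -4. 120.   6.  24.  68.]
```

The collar has turned about 117° (~9.7 mm). The axis is about (0.471,0.124). I'll release, rise, close the fingers and touch the collar's top face beside the rod.

Request:
carry_out --moves '[[[0,0,0,0,0],[0,0,0,0,0],[0,0,0,0,0],[0,0,0,0,0],[0,0,-0.02,0,0],[0,0,-0.066,0,1],[0.018,0,-0.066,0,1],[0.018,0,-0.066,0,1]]]'

```text
time: 16.95
ee_pos: [0.4472, 0.1203, 0.2304]
ee_rot: [-180.0, -0.1, -178.0]
contact_force: [0.2, -1.1, 0.3]
finger_gap: 0.0631
gripper_force: 0.0
```

Request:
carry_out --moves '[[[0,0,0,0,1],[0,0,0,0,1],[0,0,0,0,1],[0,0,0,0,1],[0,0,0,0,1],[0,0,0,0,1]]]'

```text
time: 17.55
ee_pos: [0.449, 0.1206, 0.2294]
ee_rot: [-180.0, -0.0, -178.1]
contact_force: [1.0, -0.6, -0.4]
finger_gap: 0.0154
gripper_force: 0.0
```

```bash
python3 - <<'E'
from h import *
o=get_obs();print(o["contact_force"],o["wrist_torque"]);go(.453,.124,.205,182)
E
```

```text
[ 1.04638766 -0.56726036 -0.35074789] [-0.04251754 -0.03262164 -0.02202212]
shift [-0.0041  0.0033  0.0244] roll -0.07 | at [0.449  0.1206 0.2294] [-1.8000e+02 -2.0000e-02 -1.7807e+02] gap 0.0154 t 17.55 q [-15.  28.  -5. 120.   5.  33.  68.]
```

Request:
carry_out --moves '[[[-0.004,0.0033,0,0,1],[-0.004,0.0033,0,0,1],[-0.004,0.0033,0.015,0,1],[-0.004,0.0033,0.025,0,1],[-0.004,0.0033,0.027,0,1],[-0.004,0.0033,0.028,0,1],[-0.004,0.0033,0.028,0,1]]]'

```text
time: 18.25
ee_pos: [0.4517, 0.1239, 0.2012]
ee_rot: [-180.0, -0.2, -178.1]
contact_force: [-2.7, 0.2, -0.4]
finger_gap: 0.0005
gripper_force: 1.6
```

Request:
carry_out --moves '[[[0,0,0.001,0,1],[0,0,0.002,0,1],[0,0,0.002,0,1],[0,0,0.002,0,1]]]'

```text
time: 18.65
ee_pos: [0.4518, 0.1238, 0.1995]
ee_rot: [-180.0, -0.1, -178.1]
contact_force: [-4.9, -0.5, 3.3]
finger_gap: 0.0004
gripper_force: 2.6
```

There's a sideways force, so the fingertip is rubbing on the rod. I'll back off 3 mm from it and continue.

Request:
carry_out --moves '[[[0.003,0,-0.003,0,1],[0.003,0,-0.003,0,1],[0.003,0,0,0,1],[0.003,0,0,0,1],[0.003,0,0,0,1]]]'

```text
time: 19.15
ee_pos: [0.4503, 0.124, 0.1996]
ee_rot: [180.0, 0.0, -178.1]
contact_force: [0.6, 0.6, -0.7]
finger_gap: 0.0002
gripper_force: 0.0
```

Request:
carry_out --moves '[[[0,0,0.001,0,1],[0,0,0.002,0,1],[0,0,0.002,0,1],[0,0,0.002,0,1]]]'

```text
time: 19.55
ee_pos: [0.4499, 0.124, 0.1976]
ee_rot: [180.0, -0.0, -178.1]
contact_force: [-0.4, -1.0, -0.4]
finger_gap: 0.0003
gripper_force: 0.0
```

Request:
carry_out --moves '[[[0,0,0.001,0,1],[0,0,0.002,0,1],[0,0,0.002,0,1],[0,0,0.002,0,1]]]'

```text
time: 19.95
ee_pos: [0.4499, 0.1239, 0.1956]
ee_rot: [-180.0, -0.0, -178.1]
contact_force: [-0.3, -0.3, -0.1]
finger_gap: 0.0004
gripper_force: 0.0
```

Request:
carry_out --moves '[[[0,0,0.001,0,1],[0,0,0.002,0,1],[0,0,0.002,0,1],[0,0,0.002,0,1]]]'

```text
time: 20.35
ee_pos: [0.4499, 0.1241, 0.1947]
ee_rot: [180.0, 0.0, -178.1]
contact_force: [-2.0, -0.0, 11.9]
finger_gap: 0.0006
gripper_force: 6.3
```

The top face is touched at TCP z 0.1947, so the tip and the collar top are at 97.7 mm. It needs +7.3 mm, about 88°. I'll unwind the wrist by 90°, regrip and turn.

Request:
carry_out --moves '[[[0,0,-0.036,0,0],[-0.019,0,-0.036,8,0],[-0.019,0,-0.036,90,0],[-0.019,0,-0.036,90,0],[-0.019,0,-0.036,90,0],[-0.019,0,-0.036,90,0],[-0.019,0,-0.036,90,0],[-0.019,0,-0.036,90,0]]]'

```text
time: 21.15
ee_pos: [0.4688, 0.1246, 0.2296]
ee_rot: [180.0, -0.0, 122.0]
contact_force: [0.6, -0.3, 0.7]
finger_gap: 0.0608
gripper_force: 0.0
```

Request:
carry_out --moves '[[[0,0,0,40,0],[0,0,0,40,0],[0,0,0,40,0],[0,0,0,40,0],[0,0,0,40,0],[0,0,0,40,0],[0,0,0,40,0]]]'

```text
time: 21.85
ee_pos: [0.4688, 0.1247, 0.2296]
ee_rot: [-180.0, 0.0, 82.5]
contact_force: [-0.2, 0.1, 0.7]
finger_gap: 0.0941
gripper_force: 0.0
```

```bash
python3 - <<'E'
from h import *
go(.469,.124,.164,92)
E
```

```text
shift [-0.0007  0.0003  0.0656] roll -9.48 | at [0.4688 0.1247 0.2296] [-1.7999e+02  1.0000e-02  8.2520e+01] gap 0.0941 t 21.85 q [-35.  31.  24. 118. -21.  36.  -4.]
```

Request:
carry_out --moves '[[[0,0,0.04,0,0],[0,0,0.066,0,0.4],[0,0,0.066,0,1],[0,0,0.066,0,1],[0,0,0.066,0,1],[0,0,0.066,0,1],[0,0,0.066,0,1],[0,0,0.066,0,1]]]'

```text
time: 22.65
ee_pos: [0.4676, 0.125, 0.1641]
ee_rot: [-179.9, -0.0, 82.4]
contact_force: [-3.2, 1.7, 5.7]
finger_gap: 0.0438
gripper_force: 20.0
```

Request:
carry_out --moves '[[[0,0,0,0,1],[0,0,0,0,1],[0,0,0,0,1]]]'

```text
time: 22.95
ee_pos: [0.4676, 0.125, 0.1641]
ee_rot: [-179.9, -0.0, 82.4]
contact_force: [-3.3, 1.4, 6.3]
finger_gap: 0.0435
gripper_force: 20.0
```

```bash
python3 - <<'E'
from h import *
o=get_obs();print(o["contact_force"],o["wrist_torque"],o["gripper_force"]);go(.469,.124,.164,172)
E
```

```text
[-3.3274337   1.40876063  6.33373163] [ 0.11461705  1.01672152 -0.05960182] 20.000977255403996
shift [-0.0008  0.0015  0.0001] roll -89.62 | at [0.4676 0.125  0.1641] [-1.7985e+02 -3.0000e-02  8.2380e+01] gap 0.0435 t 22.95 q [-31.  37.  18. 120. -26.  26.  -0.]
```

Request:
carry_out --moves '[[[-0.0008,-0.001,-0.0005,0,1],[-0.0008,-0.001,-0.0012,-8,1],[-0.0008,-0.001,-0.0018,-16,1],[-0.0008,-0.001,-0.0025,-24,1],[-0.0008,-0.001,-0.0032,-32,1],[-0.0008,-0.001,-0.0038,-40,1],[-0.0008,-0.001,-0.0042,-45,1],[-0.0008,-0.001,-0.0042,-45,1]]]'

```text
time: 23.75
ee_pos: [0.4669, 0.1247, 0.168]
ee_rot: [-180.0, -0.1, 127.4]
contact_force: [-3.5, 3.4, 2.8]
finger_gap: 0.0438
gripper_force: 20.0
```

Request:
carry_out --moves '[[[0,0,-0.0006,-8,1],[0,0,-0.0013,-16,1],[0,0,-0.002,-24,1],[0,0,-0.0027,-32,1],[0,0,-0.0033,-40,1],[0,0,-0.0037,-44,1],[0,0,-0.0037,-44,1],[0,0,-0.0037,-44,1]]]'

```text
time: 24.55
ee_pos: [0.4666, 0.1243, 0.1716]
ee_rot: [-180.0, -0.1, 171.3]
contact_force: [-3.8, 2.4, 5.0]
finger_gap: 0.0432
gripper_force: 20.0
```

```bash
python3 - <<'E'
from h import *
o=get_obs();print(o["contact_force"],o["wrist_torque"],o["gripper_force"]);go(.4676,.124,.1715,170)
E
```

```text
[-3.8077634   2.43135286  4.97767148] [0.50417452 1.04856956 0.10853465] 20.000619235506747
shift [-0.001  -0.0001  0.0001] roll 1.26 | at [0.4666 0.1243 0.1716] [-1.7999e+02 -1.2000e-01  1.7126e+02] gap 0.0432 t 24.55 q [-15.  35.  -5. 120.   6.  26.  57.]
```

Turned 89° (~7.4 mm). I'll release and check by touch again.

Request:
carry_out --moves '[[[0,0,0,0,0],[0,0,0,0,0],[0,0,0,0,0],[0,0,0,0,0],[0,0,-0.02,0,0],[0,0,-0.06,0,1],[0.019,0,-0.06,0,1],[0.019,0,-0.06,0,1]]]'

```text
time: 25.35
ee_pos: [0.4476, 0.1269, 0.2323]
ee_rot: [180.0, -0.0, 171.4]
contact_force: [0.4, -1.0, -0.2]
finger_gap: 0.0628
gripper_force: 0.0
```

Request:
carry_out --moves '[[[0,0,0,0,1],[0,0,0,0,1],[0,0,0,0,1],[0,0,0,0,1],[0,0,0,0,1],[0,0,0,0,1],[0,0,0,0,1],[0,0,0,0,1]]]'

```text
time: 26.15
ee_pos: [0.449, 0.1268, 0.2315]
ee_rot: [-180.0, -0.0, 171.4]
contact_force: [-0.4, -0.2, 0.4]
finger_gap: 0.0009
gripper_force: 0.0
```

```bash
python3 - <<'E'
from h import *
go(.449,.127,.204,171)
E
```

```text
shift [0.     0.0002 0.0275] roll 0.36 | at [0.449  0.1268 0.2315] [-180.     -0.    171.36] gap 0.0009 t 26.15 q [-15.  28.  -6. 120.   5.  33.  57.]
```

Request:
carry_out --moves '[[[0,0,0.015,0,1],[0,0,0.025,0,1],[0,0,0.027,0,1],[0,0,0.028,0,1],[0,0,0.028,0,1],[0,0,0.028,0,1]]]'

```text
time: 26.75
ee_pos: [0.4492, 0.1269, 0.2039]
ee_rot: [180.0, 0.0, 171.4]
contact_force: [-0.4, -0.3, 0.6]
finger_gap: 0.0005
gripper_force: 0.0
```

Request:
carry_out --moves '[[[0,0,0.001,0,1],[0,0,0.002,0,1],[0,0,0.002,0,1],[0,0,0.002,0,1]]]'

```text
time: 27.15
ee_pos: [0.4492, 0.1269, 0.2023]
ee_rot: [180.0, 0.0, 171.4]
contact_force: [-1.4, -0.4, 7.6]
finger_gap: 0.0003
gripper_force: 3.9
```

The top face is touched at 105.2 mm, level with the rim. Retreating and taking a final look.

Request:
carry_out --moves '[[[0,0,-0.04,0,1],[0,0,-0.09,0,1],[0,0,-0.13,0,1],[0.03,-0.03,-0.13,0,0.5],[0.03,-0.03,-0.13,0,0.5],[0.03,-0.03,-0.13,0,0.5]]]'

```text
time: 27.75
ee_pos: [0.4143, 0.1012, 0.3319]
ee_rot: [180.0, 0.0, 171.3]
contact_force: [0.1, 0.5, 0.6]
finger_gap: 0.0208
gripper_force: 0.0
```

```bash
python3 - <<'E'
from h import *
S=get_image("scene");cv2.imwrite("pics/f.png",crop(S,230,100,220,180,3));print(get_obs()["contact_force"],get_obs()["time"])
E
```

```text
[ 0.44786448 -0.00713943  0.1399094 ] 27.8
```

View pics/f.png

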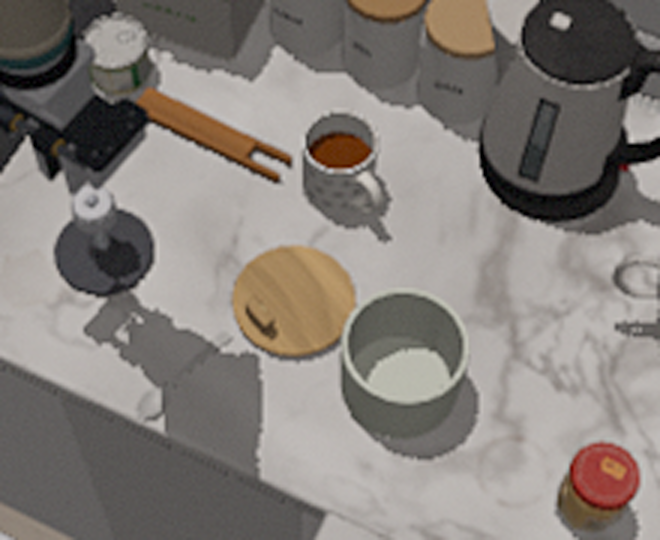

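The lid lies flat at crop (293,300), the tub is upright at (405,370), the collar is raised at (93,205), and the bystanders are in place. Handing in.

```bash
python3 -c "
from rig import *
print(hand_in())"
```

```text
the job is handed in; nothing more can be done
None
```

The job is handed in, with no verdict returned: the lid lies flat on the bare worktop tab up, the collar's top face touched at about 105 mm (level with the tub's rim), and everything is released.

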